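# Set out the stringing station on the layout board

## Robot

A 6-joint arm with a two-finger parallel gripper is mounted at the origin on a cart in front of the work surface, level with it; the furniture and walls round the work are solid. World frame = base frame: x ahead of the robot, y to its left, z up, the work surface at z = 0. Lengths are in m, angles in rad, forces in N, time in s.
With the tool pointing down it reaches from about 0.375 to 0.75 m from the base axis. Payload 9 kg.
Tool frame: the origin (TCP) lies on the centre line of the jaws, within the pads' length; the fingertips stand 19 mm ahead of it and the grasp point (between the pads) is the TCP (env.tcp_to_tips is the distance from the TCP to the fingertips, in m); x points along the fingers, y is the direction in which the jaws open and shut, and the axes are right-handed (so a half turn about x gives the same grasp; the last joint's range is limited). The gripper opens to 85 mm and grips with 20 to 120 N. Pads are 22 mm wide; open, the fingers measure 114 mm over their backs; the gripper's body (76 mm by 85 mm) begins 54 mm behind the grasp point. The pads swing forward as they close: fully open they stand 13 mm farther back than shut.
Start: joints at [-1.413, 0.104, 0.097, 1.564, 0, 1.353], TCP at [0.22, -0.558, 0.25] pointing down, gripper open.
Joint ranges: [-2.99, 2.99], [-0.84, 1.86], [-1.1, 1.16], [-1.84, 2.11], [-1.51, 1.56], [-3.14, 3.14]. Speed limits (rad/s): [2.22, 2.22, 2.57, 3.14, 3.14, 3.14].

## Interface

Orientations are given as a rotation vector (axis times angle).
In Python, from workcell import env, vision, models gives the robot as it stands. The module is installed in compiled form; this text tells all that it offers.
- The arm moves only by the tool apply_moves, never from a script. Its argument "motion" is a list that holds one entry, the list of rows, each a list of 6 numbers: the shift along the tool's x, y, z scaled (see below), then the turn, a rotation vector about the tool's x, y, z scaled (see below). In form: [[[dx, dy, dz, ax, ay, az], ...]]. A call has 1 to 12 rows; each row is the pose to reach, as a shift and turn from the pose measured when the call began, along the tool's axes at that moment; what a row does not reach only later rows make up. The controller multiplies each number of a shift by 500 mm and each number of a turn by pi/2 rad. A row lasts 1/10 s, in which the tool goes at most 50 mm and 8.59 degrees, less where a joint would pass 70% of its speed; a pose out of reach is approached as far as the arm can. A call with a number of a shift or a turn outside -1 to 1 is refused whole. A call with a gripper value outside its range is refused whole. "gripper" is the finger opening in mm, from 0 to 85.4, set as the call begins (left out, the last holds). The fingers move at their own pace and stop on an object; "newtons" is the grip in N (left out, the last holds). Time passes only in rows, so rows that repeat a pose let the fingers close. It gives the time, the measured TCP pose, the force and the opening at its end, in the units of the state.
- env.observe(): the state, without advancing time (a new reading comes with each control period).
- vision.capture(name): name is "side" or "top" or "wrist"; returns a dict with "color" (384x512x3 uint8, blue, green, red), "intrinsics" (3x3 intrinsics, pixels), "world_from_camera" (4x4, takes a point from camera to world coordinates); the wrist camera has in their place "hand_eye" (4x4, takes a point from camera to tool coordinates, whose origin is the TCP and whose axes are the tool frame's). Camera axes: x right, y down, z forward; pixel columns grow to the right and rows downward; lengths in m; the calibration is good to about 2 mm. A picture is of the moment at which its call begins: read the wrist's pose just before it. There is no depth.
- env.finish_job(): hands the job in, once; it reports no verdict.
Trained networks look in the newest picture that a camera, given by its name, has taken for a name from the list of things; names that differ only in an ending like _2 or _b are one class to them, and where a whole thing is asked for, a point or a joint stands for the part that bears it (a point fixed in the world has none). Each returns a list of dicts, best first, with "score" (0 to 1); they miss things now and then, are a little off and sometimes report something else, mostly with a low value. They report only what shows in the picture. A call takes as long as a camera call. They do not tell look-alikes from the thing itself.
- models.look_for(camera, thing): "bbox" ([left, top, width, height] in pixels, round what is visible of it).
- models.trace(camera, thing): "region" (384x512 bool, what is visible of it) and "bbox" ([left, top, width, height] in pixels, round what is visible of it).
- models.spot_point(camera, thing): "point" ([row, column] in pixels: a listed point, or the origin of a listed thing).
The state is a dict: "t": time; "joint_positions": joint angles; "joint_vel": joint speeds; "tau": joint torques, N m; "tcp_pos": TCP position; "eef_rot": TCP orientation; "wrist_force": force on the tool from outside, world axes, zero at the start; "torque": the same for the moment, N m; "opening": opening from 0.0 (shut) to 1.0 (fully open).
Only numpy, scipy, OpenCV 4.12 (cv2) and the standard library are available. Lean on these libraries where they do the work, as an engineer would, in place of code of your own. Each camera call takes 0.05 s, during which the arm holds its last target.

## Task

Set out the stringing station on the cream board round the two trays that already stand on it, using the four things marked orange: put the green cup upright in the middle of the field between the two trays, the red box in the middle of the field straight behind the black tray and the teal box in the middle of the field straight behind the blue tray (behind means away from the robot), both boxes right side up and square with the board, long sides running left to right. Then stand the white screw pot upright on the middle of the teal box's lid. Keep the cup of beads level, and leave the trays, the white cup, the glue bottle and the pliers where they are.

Things in the scene. Friction and masses are not known exactly. Their poses are not given: they have to be found in the camera images.
- board: Flat cream board fixed on the table, 220 (x) x 320 (y) x 16 mm; dark lines mark two rows of three 100 mm square fields. Origin: centre of the underside, z up. x points away from the robot (turned at most 12 degrees), y left. Field centres: x = -0.05 (front row), +0.05 (back row); y = 0.10, 0, -0.10. The trays stand centred in the outer front fields, either way round; the other fields start empty.
- tray_black: Small square black tray with pale findings, 72 x 72 x 19 mm, loose, standing in the left or the right front field of the board, square to the board. Origin: centre of the underside, z up. Axes parallel to the board's. It is to stay where it is.
- tray_blue: Small blue tray with cream beads, 66 (x) x 90 (y) x 20 mm, loose, standing in the other outer front field, square to the board. Origin: centre of the underside, z up. Axes parallel to the board's. It is to stay where it is.
- box_red: Red-lidded card box, 50 (x, short side) x 70 (y, long side) x 27 mm high, an orange dot on the lid, about 60 g, closed, lying loose on the table left or right of the board. Origin: centre of the underside, z up. Pick it across the short side.
- box_teal: Dark teal-lidded card box, 45 (x, short side) x 62 (y, long side) x 31 mm high, an orange dot on the lid, about 80 g, closed, flat top, loose on the table left or right of the board. Origin: centre of the underside, z up. Pick it across the short side.
- cup_green: Round green cup with cream beads (fixed in it), 56 mm across the rim, 44 mm across the foot, 21 mm high, orange tape round the rim, about 50 g, loose on the table left or right of the board. Origin: centre of the underside, z up. Pick it across the outside of the rim.
- pot_white: Round white screw pot with a ribbed lid, 45 mm across the lid, 43 mm across the body, 38 mm high (the lid is the top 11 mm), an orange dot on top, about 50 g, standing loose on the table left or right of the board. Origin: centre of the underside, z up. Pick it across its side.
- cup_white: Bystander: round white cup with cream beads, 62 mm across, 23 mm high, loose on the table behind the board. Origin: centre of the underside, z up. Not part of the job.
- glue_bottle: Bystander: slim white glue bottle with a blue collar and a fine nozzle, 25 mm across, 100 mm high, standing loose behind the board on the left. Origin: centre of the underside, z up. Not part of the job.
- pliers: Bystander: small pliers with blue handles lying flat, 46 x 142 x 12 mm, loose at the far left of the table. Origin: centre of the underside, y along their length. Not part of the job.
Things that resemble listed ones, but are neither listed nor needed, are in the scene too. Leave any yellow look-alike of the cup_green alone.

How it is judged:
By the outcome, as a careful person would: the job done as asked, in the order asked, and still so for the second after the job is handed in, with the robot touching nothing.
It also fails if it takes over 109 s, if anything falls off the work surface, if the arm or the gripper's body presses on something with over 40 N, if the wrist force passes 120 N, or if a joint passes its speed limit or range.

## Working session

There is one attempt and no reset: what is moved stays moved. The work goes in short steps, Python scripts to look and compute and a tool call to move; the robot and the scene stay as the last step left them, time stands still between calls to the robot, and variables do not carry over. Pictures are saved under pics/ and viewed, and the job is handed in when it is done.

Besides the shell and the picture viewer there is one more tool, called after "Call:" as a command line: name --argument value ..., lists and objects as JSON in quotes. apply_moves: Moves the arm, as the interface text tells. Shifts and turns lie within -1 to 1; 1 stands for 500 mm of shift or pi/2 rad of turn. Its arguments: {"type":"object","properties":{"motion":{"type":"array","items":{"type":"array","items":{"type":"array","items":{"type":"number","minimum":-1,"maximum":1}}}},"gripper":{"type":"number"},"newtons":{"type":"number"}},"required":["motion"]}

```bash
mkdir -p pics; ls; python3 - <<'E'
from workcell import env, vision, models
import cv2
s=env.observe(); print({k:s[k] for k in s})
for n in ["top","side","wrist"]:
    c=vision.capture(n); cv2.imwrite(f"pics/{n}0.png",c["color"]); print(n,c["intrinsics"],c.get("world_from_camera",c.get("hand_eye")))
E
```

```text
pics
{'t': 0.0, 'joint_positions': array([-1.41269863e+00,  1.04669795e-01,  9.64576406e-02,  1.56392909e+00,
        5.14213530e-06,  1.35312206e+00]), 'joint_vel': array([ 4.18709373e-04,  4.12075370e-05, -1.64849779e-03,  9.66602106e-04,
       -2.62179040e-03,  6.45949673e-04]), 'tau': array([ 7.49691881e-04, -5.56932449e+01,  5.03646791e+01,  1.70797500e-02,
       -3.86276788e-04,  2.77148565e-06]), 'tcp_pos': array([ 0.22016705, -0.55779876,  0.2495332 ]), 'eef_rot': array([ 2.01656377,  0.384777  , -2.016471  ]), 'wrist_force': array([-0.19554088, -0.0968155 ,  0.68155129]), 'torque': array([ 0.02478641, -0.0149673 ,  0.00401673]), 'opening': 1.0002068326003064}
top [[446.98791279   0.         254.3566042 ]
 [  0.         446.98791279 199.12079252]
 [  0.           0.           1.        ]] [[ 0.02179954 -0.99211485  0.12342167  0.43923136]
 [-0.99973361 -0.02256834 -0.00483422  0.06535009]
 [ 0.00758152 -0.1232834  -0.99234254  1.57272923]
 [ 0.          0.          0.          1.        ]]
side [[365.59535454   0.         255.59765795]
 [  0.         365.59535454 194.35540082]
 [  0.           0.           1.        ]] [[-0.9932428  -0.07354869  0.08977373  0.54012405]
 [-0.11601852  0.64861886 -0.7522189   0.95804365]
 [-0.00290422 -0.75755143 -0.65276902  0.78919154]
 [ 0.          0.          0.          1.        ]]
wrist [[340.42150601   0.         254.26262707]
 [  0.         340.42150601 192.09880614]
 [  0.           0.           1.        ]] [[ 7.30838794e-04 -2.73905077e-01  9.61756453e-01 -1.24836614e-01]
 [ 9.99999733e-01  1.78185374e-04 -7.09153256e-04 -4.53308284e-05]
 [ 2.28697445e-05  9.61756714e-01  2.73905134e-01 -7.00520774e-02]
 [ 0.00000000e+00  0.00000000e+00  0.00000000e+00  1.00000000e+00]]
```

View pics/top0.png

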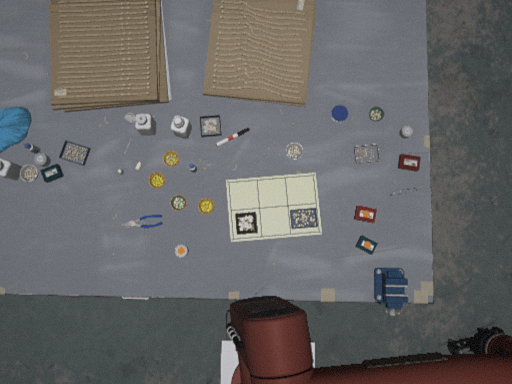

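View pics/side0.png

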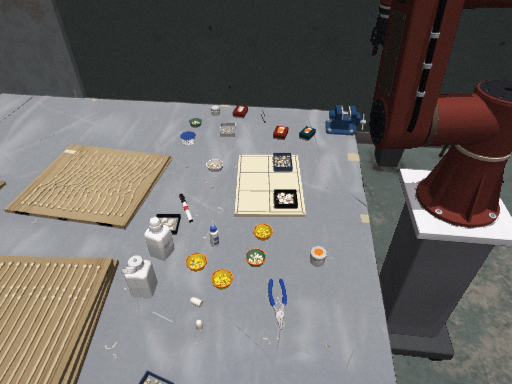

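View pics/wrist0.png

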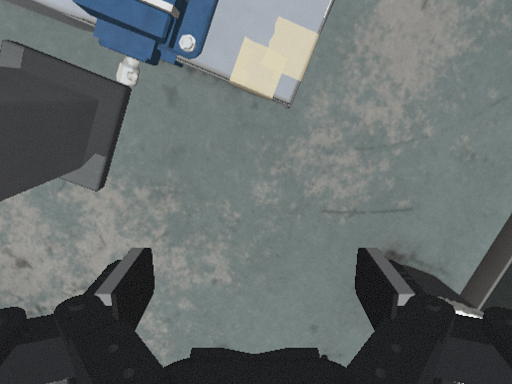

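```bash
cat > h.py <<'E'
import numpy as np, cv2
from workcell import env, vision, models
from scipy.spatial.transform import Rotation as R
def cap(n):
    s=env.observe(); c=vision.capture(n)
    if n=="wrist":
        T=np.eye(4); T[:3,:3]=R.from_rotvec(s["eef_rot"]).as_matrix(); T[:3,3]=s["tcp_pos"]
        T=T@c["hand_eye"]
    else: T=c["world_from_camera"]
    return c["color"],c["intrinsics"],T
def pix2w(K,T,uv,z):
    uv=np.atleast_2d(uv).astype(float)
    d=np.c_[uv,np.ones(len(uv))]@np.linalg.inv(K).T@T[:3,:3].T
    o=T[:3,3]; return o+d*((z-o[2])/d[:,2])[:,None]
def w2pix(K,T,P):
    P=np.atleast_2d(P); q=(P-T[:3,3])@T[:3,:3]; q=q@K.T; return q[:,:2]/q[:,2:]
E
python3 - <<'E'
from h import *
im,K,T=cap("top")
def crop(im,u0,v0,u1,v1,s): return cv2.resize(im[v0:v1,u0:u1],None,fx=s,fy=s,interpolation=cv2.INTER_CUBIC)
a=crop(im,110,90,240,265,3.4); b=crop(im,220,90,440,265,3.4)
cv2.imwrite("pics/topA.png",a); cv2.imwrite("pics/topB.png",b)
for t in ["board","tray_black","tray_blue","box_red","box_teal","cup_green","pot_white","cup_white","glue_bottle","pliers"]:
    r=models.look_for("top",t); 
    print(t,[(round(float(x["score"]),2),np.round(x["bbox"]).astype(int).tolist()) for x in r[:5]])
    r=models.spot_point("top",t); 
    print("   pt",[(round(float(x["score"]),2),np.round(x["point"],1).tolist(), pix2w(K,T,[x["point"][1],x["point"][0]],0.0)[0,:2].round(3)) for x in r[:4]])
E
```

```text
board [(0.63, [222, 173, 101, 72])]
   pt [(0.71, [207.9, 273.1], array([ 0.605, -0.009]))]
tray_black [(0.82, [238, 213, 20, 23])]
   pt [(0.64, [223.4, 247.7], array([0.548, 0.079])), (0.27, [246.3, 364.6], array([ 0.477, -0.332]))]
tray_blue [(0.6, [291, 209, 26, 21])]
   pt [(0.59, [218.5, 305.1], array([ 0.57 , -0.123]))]
box_red [(0.62, [355, 203, 19, 20])]
   pt [(0.58, [212.2, 367.1], array([ 0.597, -0.342]))]
box_teal [(0.5, [356, 234, 20, 18])]
   pt [(0.71, [246.3, 366.0], array([ 0.477, -0.337])), (0.67, [223.2, 142.7], array([0.541, 0.448])), (0.16, [203.4, 178.4], array([0.613, 0.326]))]
cup_green [(0.76, [199, 199, 14, 15]), (0.74, [164, 149, 14, 17]), (0.65, [171, 197, 16, 14]), (0.61, [235, 212, 21, 22])]
   pt [(0.75, [160.5, 173.2], array([0.767, 0.351])), (0.63, [203.9, 178.4], array([0.612, 0.326])), (0.58, [205.7, 203.3], array([0.607, 0.238])), (0.55, [182.6, 155.1], array([0.686, 0.412]))]
pot_white []
   pt [(0.59, [249.6, 186.0], array([0.452, 0.293])), (0.32, [171.0, 194.7], array([0.731, 0.273]))]
cup_white []
   pt []
glue_bottle []
   pt [(0.63, [164.9, 192.2], array([0.753, 0.283]))]
pliers [(0.47, [129, 216, 35, 14])]
   pt [(0.7, [220.3, 142.6], array([0.551, 0.449])), (0.55, [212.4, 362.4], array([ 0.596, -0.326]))]
```

View pics/topA.png

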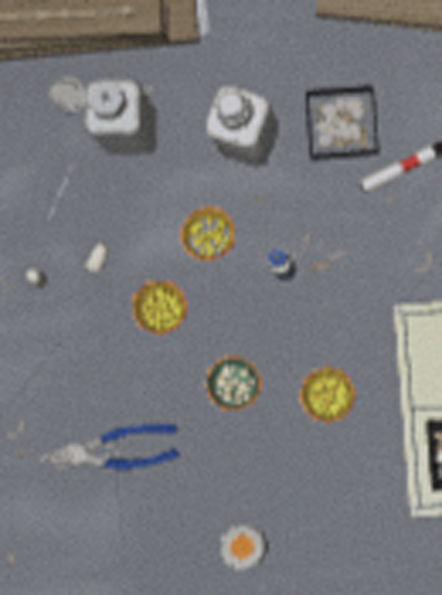

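View pics/topB.png

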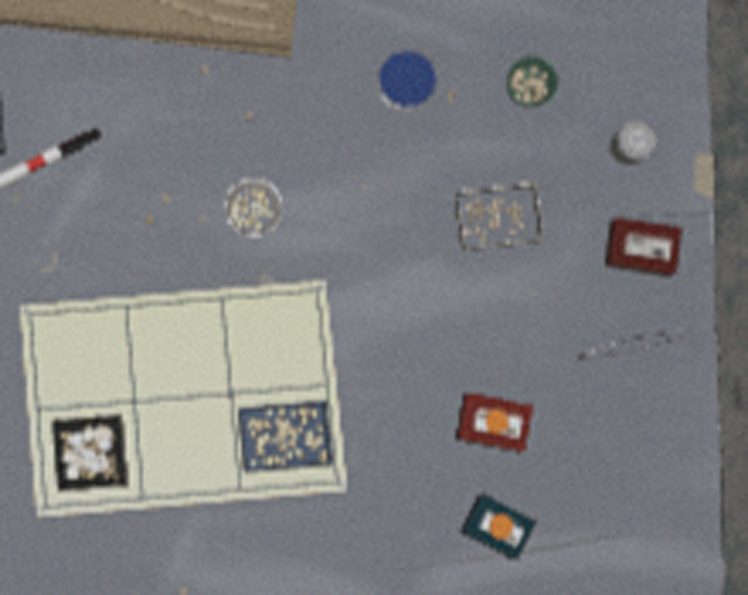

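```bash
cat >> h.py <<'E'
def Rdown(th):
    c,s=np.cos(th),np.sin(th); return np.array([[0,c,s],[0,s,-c],[-1,0,0.]])
def go(p,thdeg):
    s=env.observe(); R0=R.from_rotvec(s["eef_rot"]).as_matrix()
    d=R0.T@(np.array(p)-s["tcp_pos"]); a=R.from_matrix(R0.T@Rdown(np.radians(thdeg))).as_rotvec()
    n=max(np.linalg.norm(d)/.05,np.degrees(np.linalg.norm(a))/8.59)
    print("row",[round(float(v),4) for v in np.r_[d/.5,a/(np.pi/2)]],"rows>=",round(n,1), "R=%.3f"%np.hypot(p[0],p[1]))
def st():
    s=env.observe(); M=R.from_rotvec(s["eef_rot"]).as_matrix()
    print("t",round(s["t"],2),"p",s["tcp_pos"].round(4),"th %.2f"%np.degrees(np.arctan2(M[1,1],M[0,1])),"tilt",M[2,:].round(4),"F",s["wrist_force"].round(1),"op",round(s["opening"]*85.4,1),"q",s["joint_positions"].round(2))
def rect(m,K,T,z):
    cn,_=cv2.findContours(m.astype(np.uint8),cv2.RETR_EXTERNAL,cv2.CHAIN_APPROX_NONE)
    c=max(cn,key=cv2.contourArea)[:,0,:]
    w=pix2w(K,T,c,z)[:,:2]; return cv2.minAreaRect((w*1000).astype(np.float32))
E
python3 - <<'E'
from h import *
print(env.tcp_to_tips); st()
im,K,T=cap("top"); hsv=cv2.cvtColor(im,cv2.COLOR_BGR2HSV)
m=np.zeros(im.shape[:2],bool); m[165:250,220:330]=(im[165:250,220:330].min(2)>130)
print("board",rect(m,K,T,.016))
go([.55,-.1,.32],0);go([.55,-.1,.32],-180);go([.55,-.1,.32],90)
E
```

```text
0.019
t 1.2 p [ 0.2202 -0.5582  0.2503] th -68.47 tilt [-1.e+00  1.e-04  0.e+00] F [-1.1  0.3  0. ] op 85.5 q [-1.41  0.1   0.1   1.56  0.    1.35]
board ((610.3634033203125, -8.483688354492188), (226.14300537109375, 323.4530029296875), 6.1443190574646)
row [-0.1394, -0.6103, -0.9498, -0.7608, 0.0, -0.0] rows>= 11.4 R=0.559
row [-0.1394, -0.6103, -0.9498, 1.2392, -0.0, -0.0] rows>= 13.0 R=0.559
row [-0.1394, -0.6103, -0.9498, -1.7608, 0.0, 0.0] rows>= 18.4 R=0.559
```

```bash
python3 - <<'E'
from h import *
go([.54,-.33,.30],6)
E
```

```text
row [-0.0994, -0.1897, -0.7624, -0.8274, 0.0, -0.0] rows>= 8.7 R=0.633
```

Call:
apply_moves --motion '[[[-0.1,-0.19,-0.76,-0.828,0,0],[-0.1,-0.19,-0.76,-0.828,0,0],[-0.1,-0.19,-0.76,-0.828,0,0],[-0.1,-0.19,-0.76,-0.828,0,0],[-0.1,-0.19,-0.76,-0.828,0,0],[-0.1,-0.19,-0.76,-0.828,0,0],[-0.1,-0.19,-0.76,-0.828,0,0],[-0.1,-0.19,-0.76,-0.828,0,0],[-0.1,-0.19,-0.76,-0.828,0,0],[-0.1,-0.19,-0.76,-0.828,0,0],[-0.1,-0.19,-0.76,-0.828,0,0],[-0.1,-0.19,-0.76,-0.828,0,0]]]'

```text
t: 2.45
tcp_pos: [0.5381, -0.331, 0.3002]
eef_rot: [1.134, 1.256, -1.134]
wrist_force: [0.7, 0.1, -0.3]
opening: 1.001
```

```bash
python3 - <<'E'
from h import *
st()
im,K,T=cap("wrist"); cv2.imwrite("pics/w1.png",im); np.savez("w1.npz",im=im,K=K,T=T)
for t in ["box_red","box_teal"]:
    for x in models.trace("wrist",t)[:3]: 
        z={"box_red":.027,"box_teal":.031}[t]
        print(t,x["score"],x["bbox"],rect(x["region"],K,T,z))
go([.60,0,.34],6)
E
```

```text
t 2.45 p [ 0.5381 -0.331   0.3002] th 5.84 tilt [-1.e+00 -2.e-04  0.e+00] F [ 0.7  0.1 -0.3] op 85.5 q [-0.76  0.22  0.32  1.67 -0.    0.71]
box_red 0.76 [271.1, 128.3, 55.9, 64.4] ((592.4497680664062, -331.261962890625), (70.11872100830078, 52.1944580078125), 80.07025909423828)
box_red 0.25 [281.5, 0.1, 57.2, 1.0] ((576.8624267578125, -161.39366149902344), (62.857627868652344, 1.8796144723892212), 5.841296672821045)
box_teal 0.6 [179.7, 121.5, 61.2, 68.6] ((486.4562072753906, -333.0768737792969), (65.01206970214844, 46.38706970214844), 62.805641174316406)
row [-0.0794, 0.1911, -0.6457, -0.001, 0.0001, 0.0] rows>= 6.8 R=0.600
```

View pics/w1.png

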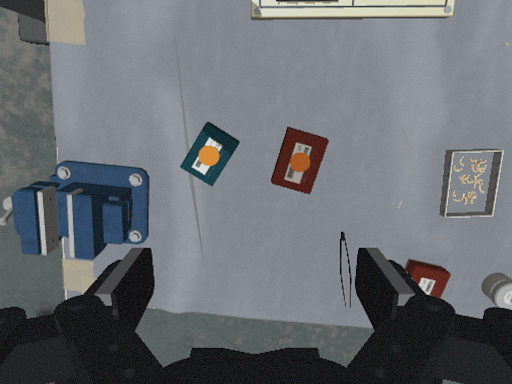

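Call:
apply_moves --motion '[[[-0.08,0.19,-0.646,0,0,0],[-0.08,0.19,-0.646,0,0,0],[-0.08,0.19,-0.646,0,0,0],[-0.08,0.19,-0.646,0,0,0],[-0.08,0.19,-0.646,0,0,0],[-0.08,0.19,-0.646,0,0,0],[-0.08,0.19,-0.646,0,0,0],[-0.08,0.19,-0.646,0,0,0],[-0.08,0.19,-0.646,0,0,0]]]'

```text
t: 3.5
tcp_pos: [0.5995, 0.0005, 0.3404]
eef_rot: [1.132, 1.256, -1.132]
wrist_force: [-0.4, -0.3, 0.4]
opening: 1.003
```

```bash
python3 - <<'E'
from h import *
st()
im,K,T=cap("wrist"); cv2.imwrite("pics/w2.png",im); np.savez("w2.npz",im=im,K=K,T=T)
m=(im.min(2)>130)
mm=np.zeros_like(m); mm[:]=m
n,l,s,c=cv2.connectedComponentsWithStats(cv2.morphologyEx(m.astype(np.uint8),cv2.MORPH_CLOSE,np.ones((7,7))))
i=1+np.argmax(s[1:,4]); print(s[i]); print(rect(l==i,K,T,.016))
for t in ["board","tray_black","tray_blue"]:
    for x in models.trace("wrist",t)[:2]: print(t,x["score"],x["bbox"],rect(x["region"],K,T,{"board":.016}.get(t,.035)))
go([.55,.27,.33],6)
E
```

```text
t 3.5 p [5.995e-01 5.000e-04 3.404e-01] th 5.96 tilt [-1.e+00  2.e-04  4.e-04] F [-0.4 -0.3  0.4] op 85.7 q [-0.22  0.15  0.31  1.73 -0.    1.25]
[  171    27   183   131 13804]
((602.2862548828125, 70.76792907714844), (220.40142822265625, 158.33926391601562), 5.963979721069336)
board 0.94 [174.7, 28.5, 181.9, 239.8] ((611.6672973632812, -10.17315673828125), (222.4349365234375, 321.3423156738281), 6.112270832061768)
tray_black 0.67 [190.0, 47.5, 62.6, 65.7] ((550.13037109375, 83.93762969970703), (72.17354583740234, 71.82405853271484), 5.954774856567383)
tray_blue 0.88 [201.4, 195.9, 51.3, 66.5] ((572.4234008789062, -112.00898742675781), (66.91366577148438, 96.43588256835938), 5.934111595153809)
row [0.02, -0.0433, -0.5497, -0.0023, 0.0001, 0.0003] rows>= 5.5 R=0.613
```

View pics/w2.png

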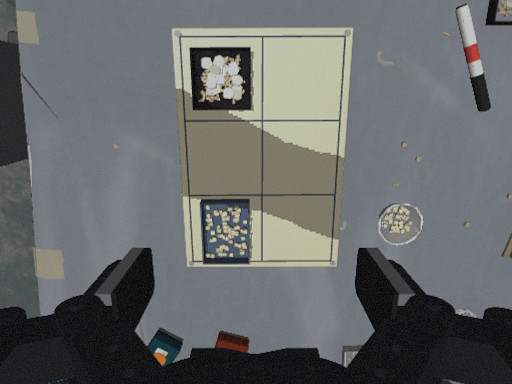

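Call:
apply_moves --motion '[[[0.02,-0.044,-0.55,0,0,0],[0.02,-0.044,-0.55,0,0,0],[0.02,-0.044,-0.55,0,0,0],[0.02,-0.044,-0.55,0,0,0],[0.02,-0.044,-0.55,0,0,0],[0.02,-0.044,-0.55,0,0,0],[0.02,-0.044,-0.55,0,0,0],[0.02,-0.044,-0.55,0,0,0]]]'

```text
t: 4.5
tcp_pos: [0.5499, 0.2695, 0.3298]
eef_rot: [1.134, 1.255, -1.135]
wrist_force: [-0.4, 0.3, -0.1]
opening: 0.998
```

```bash
python3 - <<'E'
from h import *
st()
d=np.load("w2.npz"); a=np.radians(6.1); Rb=np.array([[np.cos(a),-np.sin(a)],[np.sin(a),np.cos(a)]]); C=np.array([.6117,-.0102])
P=np.array([[x,y] for x in (-.05,0,.05) for y in (.1,.05,0,-.05,-.1)]); W=np.c_[P@Rb.T+C,np.full(len(P),.016)]
v=d["im"].copy(); 
v=cv2.resize(v,None,fx=3,fy=3)
for p in w2pix(d["K"],d["T"],W): cv2.circle(v,tuple(int(round((q+.5)*3)) for q in p),4,(0,0,255),-1)
cv2.imwrite("pics/w2b.png",v[60:660,440:1100])
for p,w in zip(P,W): print(p,w.round(4)) if p[0] else 0
im,K,T=cap("wrist"); cv2.imwrite("pics/w3.png",im); np.savez("w3.npz",im=im,K=K,T=T)
for t in ["cup_green","pot_white"]:
    for x in models.trace("wrist",t)[:5]: print(t,x["score"],x["bbox"],rect(x["region"],K,T,{"cup_green":.021,"pot_white":.038}[t]))
E
```

```text
t 4.5 p [0.5499 0.2695 0.3298] th 5.78 tilt [-1.e+00 -7.e-04  5.e-04] F [-0.4  0.3 -0.1] op 85.3 q [ 0.24  0.18  0.33  1.72 -0.    1.71]
[-0.05  0.1 ] [0.5514 0.0839 0.016 ]
[-0.05  0.05] [0.5567 0.0342 0.016 ]
[-0.05  0.  ] [ 0.562  -0.0155  0.016 ]
[-0.05 -0.05] [ 0.5673 -0.0652  0.016 ]
[-0.05 -0.1 ] [ 0.5726 -0.1149  0.016 ]
[0.05 0.1 ] [0.6508 0.0945 0.016 ]
[0.05 0.05] [0.6561 0.0448 0.016 ]
[0.05 0.  ] [ 0.6614 -0.0049  0.016 ]
[ 0.05 -0.05] [ 0.6667 -0.0546  0.016 ]
[ 0.05 -0.1 ] [ 0.672  -0.1043  0.016 ]
cup_green 0.97 [271.3, 169.0, 47.2, 43.0] ((609.3705444335938, 225.8969268798828), (57.09490203857422, 56.148704528808594), 5.781063079833984)
cup_green 0.74 [417.2, 75.7, 50.3, 50.4] ((774.6417236328125, 356.0721740722656), (57.119544982910156, 57.368133544921875), 54.984413146972656)
cup_green 0.69 [288.9, 89.9, 49.1, 48.8] ((617.8456420898438, 322.62371826171875), (56.80564498901367, 54.27656173706055), 27.854171752929688)
cup_green 0.56 [363.1, 28.3, 51.5, 50.9] ((696.288818359375, 402.3582763671875), (56.79747772216797, 55.76861572265625), 10.829209327697754)
pot_white 0.73 [155.2, 100.1, 41.9, 38.8] ((453.38763427734375, 305.101806640625), (47.65324401855469, 45.553993225097656), 48.95194625854492)
```

View pics/w2b.png

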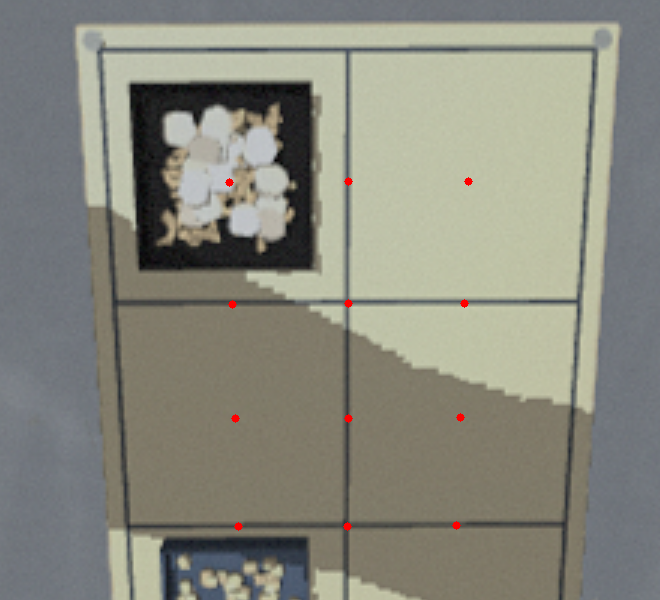

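View pics/w3.png

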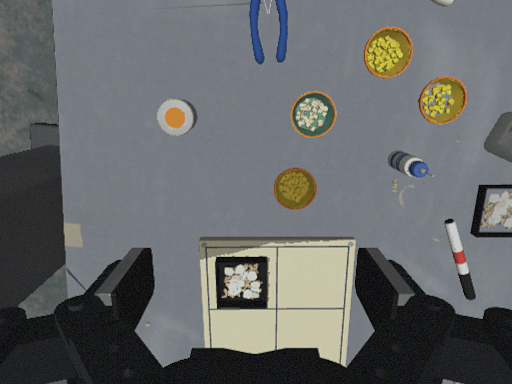

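```bash
python3 - <<'E'
from h import *
d=np.load("w3.npz"); im,K,T=d["im"],d["K"],d["T"]
hsv=cv2.cvtColor(im,cv2.COLOR_BGR2HSV)
m=(hsv[...,0]<18)&(hsv[...,1]>150)&(hsv[...,2]>120)
print("dot",rect(m[95:140,150:200] if 0 else np.where((np.arange(384)[:,None]>90)&(np.arange(384)[:,None]<145)&(np.arange(512)<205)&(np.arange(512)>145),m,0),K,T,.038))
go([.618,.3225,.13],6)
E
```

```text
dot ((450.2556457519531, 304.0875244140625), (21.821605682373047, 21.086259841918945), 5.777027606964111)
row [0.4001, 0.1457, -0.094, -0.0037, 0.0002, 0.0002] rows>= 4.4 R=0.697
```

Call:
apply_moves --motion '[[[0.4,0.146,-0.094,-0.004,0,0],[0.4,0.146,-0.094,-0.004,0,0],[0.4,0.146,-0.094,-0.004,0,0],[0.4,0.146,-0.094,-0.004,0,0],[0.4,0.146,-0.094,-0.004,0,0],[0.4,0.146,-0.094,-0.004,0,0],[0.4,0.146,-0.094,-0.004,0,0]]]'

```text
t: 5.35
tcp_pos: [0.6188, 0.3219, 0.1323]
eef_rot: [1.133, 1.256, -1.131]
wrist_force: [-0.1, 0.6, 0.9]
opening: 1.0
```

```bash
python3 - <<'E'
from h import *
st()
im,K,T=cap("wrist"); cv2.imwrite("pics/w4.png",im)
for t in ["cup_green"]:
    for x in models.trace("wrist",t)[:3]:
        cn,_=cv2.findContours(x["region"].astype(np.uint8),cv2.RETR_EXTERNAL,cv2.CHAIN_APPROX_NONE); c=max(cn,key=cv2.contourArea)[:,0,:]
        print(x["score"],x["bbox"],rect(x["region"],K,T,.021),cv2.fitEllipse((pix2w(K,T,c,.021)[:,:2]*1000).astype(np.float32)))
E
```

```text
t 5.35 p [0.6188 0.3219 0.1323] th 5.98 tilt [-1.0e+00  1.4e-03  1.0e-04] F [-0.1  0.6  0.9] op 85.4 q [ 0.29  0.41  0.24  1.4  -0.    1.76]
0.86 [212.1, 152.3, 81.8, 82.5] ((617.7476806640625, 323.1515197753906), (56.553829193115234, 56.3341064453125), 5.938520908355713) ((617.855712890625, 322.771728515625), (56.5044059753418, 56.75738525390625), 16.528514862060547)
0.77 [190.2, 270.4, 76.5, 71.3] ((607.9210205078125, 225.3787841796875), (58.04958724975586, 58.637306213378906), 41.870296478271484) ((608.237548828125, 226.27035522460938), (56.36917495727539, 61.159236907958984), 177.8624725341797)
0.73 [338.8, 44.4, 88.0, 90.4] ((695.9552001953125, 402.6838073730469), (57.17201614379883, 57.41217041015625), 56.18327713012695) ((696.0094604492188, 402.6424255371094), (56.70676040649414, 57.63621139526367), 103.973876953125)
```

View pics/w4.png

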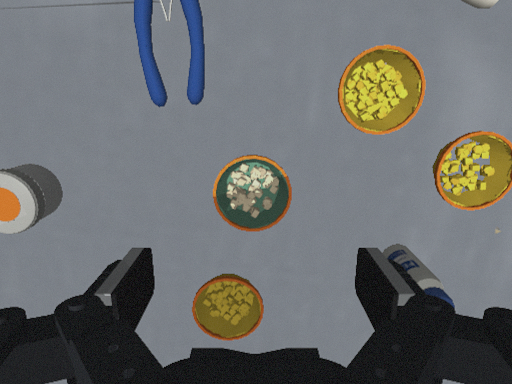

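```bash
python3 - <<'E'
from h import *
go([.6178,.3228,.022],6)
E
```

```text
row [0.2235, -0.0041, -0.0011, 0.0, -0.0003, -0.0026] rows>= 2.2 R=0.697
```

Call:
apply_moves --motion '[[[0.08,-0.004,-0.001,0,0,-0.002],[0.14,-0.004,-0.001,0,0,-0.002],[0.19,-0.004,-0.001,0,0,-0.002],[0.212,-0.004,-0.001,0,0,-0.002],[0.222,-0.004,-0.001,0,0,-0.002],[0.222,-0.004,-0.001,0,0,-0.002]]]'

```text
t: 6.05
tcp_pos: [0.6185, 0.3228, 0.0241]
eef_rot: [1.134, 1.256, -1.13]
wrist_force: [-0.3, -0.2, -0.4]
opening: 0.999
```

Call:
apply_moves --motion '[[[0,0,0,0,0,0],[0,0,0,0,0,0],[0,0,0,0,0,0],[0,0,0,0,0,0],[0,0,0,0,0,0],[0,0,0,0,0,0],[0,0,0,0,0,0],[0,0,0,0,0,0]]]' --gripper 40 --newtons 35

```text
t: 6.85
tcp_pos: [0.6195, 0.3232, 0.0266]
eef_rot: [1.135, 1.254, -1.128]
wrist_force: [-3.5, -1.1, 9.1]
opening: 0.607
```

```bash
python3 - <<'E'
from h import *
st(); im,K,T=cap("wrist"); cv2.imwrite("pics/w5.png",im)
E
```

```text
t 6.85 p [0.6195 0.3232 0.0266] th 6.00 tilt [-1.      0.0049 -0.0011] F [-3.5 -1.1  9.1] op 51.8 q [0.29 0.47 0.12 1.21 0.   1.76]
```

View pics/w5.png

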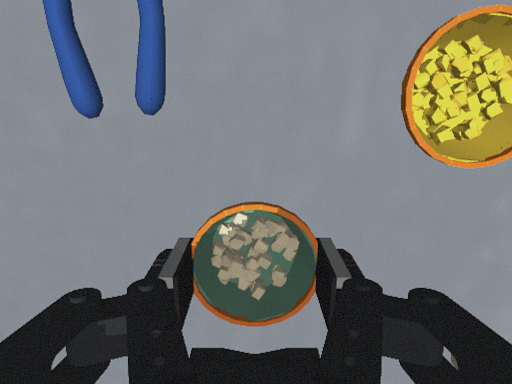

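Call:
apply_moves --motion '[[[-0.02,0,0,0,0,0],[-0.06,0,0,0,0,0],[-0.12,0,0,0,0,0],[-0.17,0,0,0,0,0],[-0.2,0,0,0,0,0],[-0.2,0,0,0,0,0]]]'

```text
t: 7.5
tcp_pos: [0.6206, 0.3235, 0.13]
eef_rot: [1.138, 1.252, -1.124]
wrist_force: [0.8, -0.2, -1.2]
opening: 0.604
```

```bash
python3 - <<'E'
from h import *
st(); im,K,T=cap("wrist"); cv2.imwrite("pics/w6.png",im)
for x in models.trace("wrist","cup_green")[:1]:
    print(x["score"],x["bbox"],rect(x["region"],K,T,env.observe()["tcp_pos"][2]-.0266+.021))
go([.562,-.0155,.115],6.1)
E
```

```text
t 7.5 p [0.6206 0.3235 0.13  ] th 6.00 tilt [-1.      0.0096 -0.002 ] F [ 0.8 -0.2 -1.2] op 51.6 q [0.29 0.41 0.23 1.38 0.   1.76]
0.93 [335.4, 46.4, 88.1, 89.4] ((660.6807250976562, 398.456787109375), (32.902339935302734, 32.79381561279297), 42.558799743652344)
row [0.0205, -0.184, 0.6613, -0.0011, -0.0006, -0.0029] rows>= 6.9 R=0.562
```

View pics/w6.png

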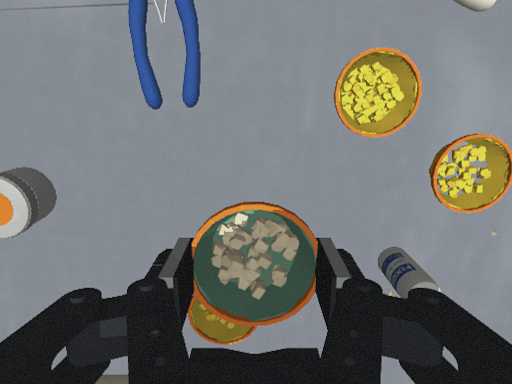

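```bash
python3 - <<'E'
from h import *
c=vision.capture("wrist"); 
K,H=c["intrinsics"],c["hand_eye"]
for uv in [(254,202),(254,326),(191,262),(318,262)]:
    d=H[:3,:3]@np.linalg.inv(K)@np.array([*uv,1.]); o=H[:3,3]; print(uv,(o+d*((.0056-o[0])/d[0])).round(4))
E
```

```text
(254, 202) [ 0.0056  0.0003 -0.0285]
(254, 326) [0.0056 0.0003 0.0298]
(191, 262) [ 0.0056 -0.0263 -0.0019]
(318, 262) [ 0.0056  0.0274 -0.0019]
```

Call:
apply_moves --motion '[[[0.005,-0.02,0.07,-0.001,0,-0.003],[0.01,-0.05,0.15,-0.001,0,-0.005],[0.015,-0.07,0.24,-0.001,0,-0.006],[0.02,-0.09,0.33,-0.001,0,-0.006],[0.02,-0.12,0.42,-0.001,0,-0.006],[0.02,-0.14,0.51,-0.001,0,-0.006],[0.02,-0.16,0.59,-0.001,0,-0.006],[0.02,-0.18,0.64,-0.001,0,-0.006],[0.02,-0.184,0.661,-0.001,0,-0.006],[0.02,-0.184,0.661,-0.001,0,-0.006],[0.02,-0.184,0.661,-0.001,0,-0.006]]]'

```text
t: 8.75
tcp_pos: [0.5613, -0.0146, 0.1138]
eef_rot: [1.128, 1.264, -1.135]
wrist_force: [-0.4, -0.1, -0.4]
opening: 0.606
```

```bash
python3 - <<'E'
from h import *
st(); go([.562,-.0155,.0435],6.1)
E
```

```text
t 8.75 p [ 0.5613 -0.0146  0.1138] th 6.11 tilt [-1.     -0.0072 -0.0015] F [-0.4 -0.1 -0.4] op 51.8 q [-0.26  0.02 -0.24  1.32 -0.    1.21]
row [0.1406, 0.0022, 0.0022, 0.0001, -0.001, 0.0046] rows>= 1.4 R=0.562
```

Call:
apply_moves --motion '[[[0.03,0.002,0.002,0,-0.001,0.003],[0.07,0.002,0.002,0,-0.001,0.0045],[0.1,0.002,0.002,0,-0.001,0.0045],[0.12,0.002,0.002,0,-0.001,0.0045],[0.128,0.002,0.002,0,-0.001,0.0045],[0.128,0.002,0.002,0,-0.001,0.0045]]]'

```text
t: 9.35
tcp_pos: [0.5617, -0.015, 0.0494]
eef_rot: [1.13, 1.259, -1.131]
wrist_force: [0.5, 0.4, -0.6]
opening: 0.607
```

```bash
python3 - <<'E'
from h import *
st(); go([.562,-.0155,.0435],6.1)
E
```

```text
t 9.35 p [ 0.5617 -0.015   0.0494] th 6.13 tilt [-1.e+00 -9.e-04 -3.e-04] F [ 0.5  0.4 -0.6] op 51.8 q [-0.26  0.06 -0.32  1.19 -0.    1.2 ]
row [0.0118, 0.0004, 0.001, 0.0003, -0.0002, 0.0006] rows>= 0.1 R=0.562
```

Level and on target; lower the last 6 mm, then release.

Call:
apply_moves --motion '[[[0.005,0,0.001,0,0,0.0005],[0.009,0,0.001,0,0,0.0005],[0.012,0,0.001,0,0,0.0005],[0.012,0,0.001,0,0,0.0005],[0.012,0,0.001,0,0,0.0005]]]'

```text
t: 9.85
tcp_pos: [0.5619, -0.0156, 0.0436]
eef_rot: [1.13, 1.258, -1.13]
wrist_force: [0.2, -0.7, 0.2]
opening: 0.602
```

Call:
apply_moves --motion '[[[0,0,0,0,0,0],[0,0,0,0,0,0],[0,0,0,0,0,0],[0,0,0,0,0,0],[0,0,0,0,0,0]]]' --gripper 75

```text
t: 10.35
tcp_pos: [0.5619, -0.0156, 0.0436]
eef_rot: [1.13, 1.258, -1.13]
wrist_force: [0.1, -0.5, 0.3]
opening: 0.879
```

Call:
apply_moves --motion '[[[-0.02,0,0,0,0,0],[-0.06,0,0,0,0,0],[-0.14,0,0,0,0,0],[-0.22,0,0,0,0,0],[-0.3,0,0,0,0,0],[-0.34,0,0,0,0,0],[-0.34,0,0,0,0,0]]]'

```text
t: 11.05
tcp_pos: [0.5636, -0.0161, 0.2184]
eef_rot: [1.132, 1.252, -1.126]
wrist_force: [-0.3, -0.5, -0.3]
opening: 0.88
```

```bash
python3 - <<'E'
from h import *
st()
im,K,T=cap("wrist"); cv2.imwrite("pics/w7.png",im)
for x in models.trace("wrist","cup_green")[:2]: print(x["score"],x["bbox"],rect(x["region"],K,T,.037))
x=models.trace("wrist","board")[0];print(rect(x["region"],K,T,.016))
go([.592,-.331,.15],-10)
E
```

```text
t 11.05 p [ 0.5636 -0.0161  0.2184] th 6.13 tilt [-1.      0.0062  0.0022] F [-0.3 -0.5 -0.3] op 75.2 q [-0.26 -0.02 -0.09  1.5   0.    1.2 ]
((611.942626953125, -16.28985595703125), (219.6139373779297, 307.5013732910156), 6.138291835784912)
row [0.1257, -0.0067, 0.6338, 0.1791, -0.0002, 0.0005] rows>= 6.5 R=0.678
```

View pics/w7.png

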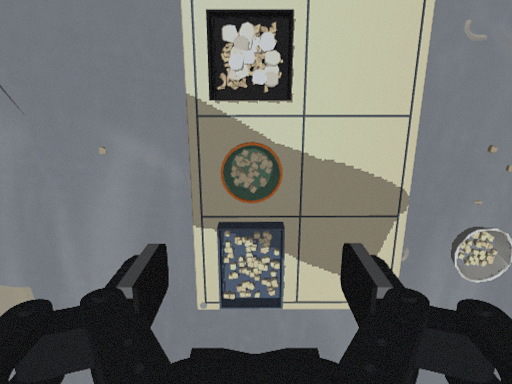

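Call:
apply_moves --motion '[[[0.02,-0.002,0.1,0.05,0,0],[0.04,-0.004,0.2,0.09,0,0],[0.06,-0.006,0.3,0.13,0,0],[0.08,-0.006,0.4,0.179,0,0],[0.1,-0.006,0.5,0.179,0,0],[0.12,-0.007,0.58,0.179,0,0],[0.126,-0.007,0.625,0.179,0,0],[0.126,-0.007,0.634,0.179,0,0],[0.126,-0.007,0.634,0.179,0,0],[0.126,-0.007,0.634,0.179,0,0]]]' --gripper 80

```text
t: 12.2
tcp_pos: [0.5918, -0.3298, 0.1495]
eef_rot: [1.336, 1.124, -1.336]
wrist_force: [0.0, 0.2, 0.9]
opening: 0.936
```

```bash
python3 - <<'E'
from h import *
st()
im,K,T=cap("wrist"); cv2.imwrite("pics/w8.png",im); np.savez("w8.npz",im=im,K=K,T=T)
for x in models.trace("wrist","box_red")[:2]: print(x["score"],x["bbox"],rect(x["region"],K,T,.027))
E
```

```text
t 12.2 p [ 0.5918 -0.3298  0.1495] th -9.93 tilt [-1.     -0.0016 -0.001 ] F [0.  0.2 0.9] op 80.0 q [-0.7   0.35  0.19  1.42  0.    1.04]
0.86 [220.3, 143.8, 68.2, 93.9] ((592.642578125, -330.3599853515625), (71.45726013183594, 49.821250915527344), 79.95529174804688)
```

View pics/w8.png

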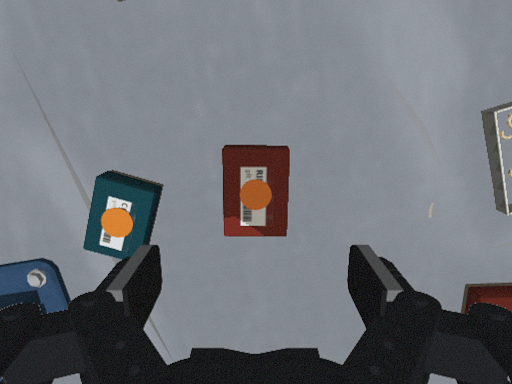

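```bash
python3 - <<'E'
from h import *
go([.5927,-.331,.034],-10.0)
E
```

```text
row [0.2322, 0.0018, 0.0024, 0.0011, -0.0002, 0.0005] rows>= 2.3 R=0.679
```

Call:
apply_moves --motion '[[[0.08,0.002,0.002,0.001,0,0.0005],[0.15,0.002,0.002,0.001,0,0.0005],[0.2,0.002,0.002,0.001,0,0.0005],[0.225,0.002,0.002,0.001,0,0.0005],[0.232,0.002,0.002,0.001,0,0.0005],[0.232,0.002,0.002,0.001,0,0.0005],[0.232,0.002,0.002,0.001,0,0.0005]]]'

```text
t: 13.0
tcp_pos: [0.5938, -0.3313, 0.0361]
eef_rot: [1.336, 1.119, -1.335]
wrist_force: [0.4, 1.5, 0.4]
opening: 0.938
```

Call:
apply_moves --motion '[[[0,0,0,0,0,0],[0,0,0,0,0,0],[0,0,0,0,0,0],[0,0,0,0,0,0],[0,0,0,0,0,0],[0,0,0,0,0,0],[0,0,0,0,0,0]]]' --gripper 35 --newtons 35

```text
t: 13.7
tcp_pos: [0.5945, -0.3319, 0.0378]
eef_rot: [1.336, 1.117, -1.334]
wrist_force: [-0.9, 0.4, 6.7]
opening: 0.566
```

```bash
python3 - <<'E'
from h import *
st(); im,K,T=cap("wrist"); cv2.imwrite("pics/w9.png",im)
E
```

```text
t 13.7 p [ 0.5945 -0.3319  0.0378] th -9.98 tilt [-1.      0.0042  0.002 ] F [-0.9  0.4  6.7] op 48.3 q [-0.7   0.41  0.06  1.22  0.    1.04]
```

View pics/w9.png

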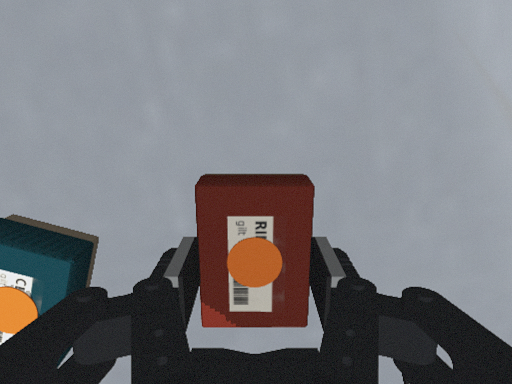

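Call:
apply_moves --motion '[[[-0.02,0,0,0,0,0],[-0.06,0,0,0,0,0],[-0.12,0,0,0,0,0],[-0.17,0,0,0,0,0],[-0.2,0,0,0,0,0],[-0.2,0,0,0,0,0]]]'

```text
t: 14.35
tcp_pos: [0.5953, -0.3326, 0.1409]
eef_rot: [1.336, 1.112, -1.333]
wrist_force: [-0.0, -1.0, -0.7]
opening: 0.568
```

```bash
python3 - <<'E'
from h import *
st(); 
go([.6508,.0945,.125],6.1)
c=vision.capture("wrist"); cv2.imwrite("pics/w10.png",c["color"])
K,H=c["intrinsics"],c["hand_eye"]
def tl(uv,x):
    d=H[:3,:3]@np.linalg.inv(K)@np.array([*uv,1.]); o=H[:3,3]; return (o+d*((x-o[0])/d[0])).round(4)
for uv in [(197,187),(313,187),(202,327),(307,327),(254.5,262)]: print(uv,tl(uv,.0108))
for x in models.trace("wrist","box_red")[:1]: print(x["bbox"])
E
```

```text
t 14.35 p [ 0.5953 -0.3326  0.1409] th -9.98 tilt [-1.      0.0081  0.0042] F [-0.  -1.  -0.7] op 48.5 q [-0.7   0.35  0.18  1.39  0.    1.04]
row [0.0279, -0.0388, -0.8607, -0.1786, 0.0034, -0.0047] rows>= 8.6 R=0.658
(197, 187) [ 0.0108 -0.0233 -0.0335]
(313, 187) [ 0.0108  0.0246 -0.0335]
(202, 327) [ 0.0108 -0.024   0.0342]
(307, 327) [0.0108 0.025  0.0342]
(254.5, 262) [0.0108 0.0005 0.0007]
[194.1, 168.7, 119.3, 161.3]
```

View pics/w10.png

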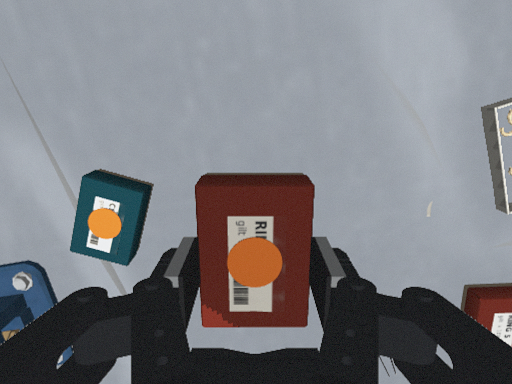

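Call:
apply_moves --motion '[[[0.003,-0.004,-0.08,-0.02,0.001,-0.001],[0.006,-0.008,-0.17,-0.05,0.002,-0.002],[0.009,-0.012,-0.26,-0.08,0.003,-0.004],[0.012,-0.016,-0.35,-0.11,0.003,-0.005],[0.015,-0.02,-0.44,-0.14,0.003,-0.005],[0.018,-0.024,-0.53,-0.17,0.003,-0.005],[0.021,-0.028,-0.62,-0.178,0.003,-0.005],[0.024,-0.032,-0.71,-0.178,0.003,-0.005],[0.027,-0.036,-0.79,-0.178,0.003,-0.005],[0.028,-0.039,-0.84,-0.178,0.003,-0.005],[0.028,-0.039,-0.86,-0.178,0.003,-0.005],[0.028,-0.039,-0.86,-0.178,0.003,-0.005]]]'

```text
t: 15.65
tcp_pos: [0.6486, 0.0963, 0.1206]
eef_rot: [1.129, 1.265, -1.133]
wrist_force: [0.3, -0.9, -0.3]
opening: 0.564
```

```bash
python3 - <<'E'
from h import *
st(); go([.6508,.0945,.062],6.1)
E
```

```text
t 15.65 p [0.6486 0.0963 0.1206] th 6.14 tilt [-1.     -0.0062 -0.0033] F [ 0.3 -0.9 -0.3] op 48.2 q [-0.05  0.3   0.08  1.36  0.    1.41]
row [0.1172, 0.0048, 0.0044, 0.0004, -0.0021, 0.004] rows>= 1.2 R=0.658
```

Call:
apply_moves --motion '[[[0.03,0.003,0.002,0,-0.001,0.002],[0.07,0.005,0.004,0,-0.002,0.004],[0.1,0.005,0.004,0,-0.002,0.004],[0.117,0.005,0.004,0,-0.002,0.004],[0.117,0.005,0.004,0,-0.002,0.004],[0.117,0.005,0.004,0,-0.002,0.004]]]'

```text
t: 16.25
tcp_pos: [0.6511, 0.0943, 0.0624]
eef_rot: [1.131, 1.258, -1.13]
wrist_force: [0.6, 0.5, -0.2]
opening: 0.566
```

```bash
python3 - <<'E'
from h import *
st(); go([.6508,.0945,.0545],6.1)
E
```

```text
t 16.25 p [0.6511 0.0943 0.0624] th 6.11 tilt [-1.e+00  4.e-04 -1.e-04] F [ 0.6  0.5 -0.2] op 48.4 q [-0.05  0.33  0.01  1.25  0.    1.41]
row [0.0159, -0.0005, -0.0005, 0.0001, -0.0001, -0.0002] rows>= 0.2 R=0.658
```

Call:
apply_moves --motion '[[[0.006,0,0,0,0,0],[0.012,0,0,0,0,0],[0.016,0,0,0,0,0],[0.016,0,0,0,0,0],[0.016,0,0,0,0,0]]]'

```text
t: 16.75
tcp_pos: [0.6511, 0.0943, 0.0544]
eef_rot: [1.13, 1.258, -1.13]
wrist_force: [0.4, -0.3, 0.5]
opening: 0.568
```

Call:
apply_moves --motion '[[[0,0,0,0,0,0],[0,0,0,0,0,0],[0,0,0,0,0,0],[0,0,0,0,0,0],[0,0,0,0,0,0]]]' --gripper 66

```text
t: 17.25
tcp_pos: [0.651, 0.0943, 0.0545]
eef_rot: [1.13, 1.258, -1.13]
wrist_force: [0.5, -0.7, -0.6]
opening: 0.775
```

Call:
apply_moves --motion '[[[-0.02,0,0,0,0,0],[-0.06,0,0,0,0,0],[-0.14,0,0,0,0,0],[-0.22,0,0,0,0,0],[-0.3,0,0,0,0,0],[-0.34,0,0,0,0,0],[-0.34,0,0,0,0,0]]]'

```text
t: 17.95
tcp_pos: [0.6527, 0.0942, 0.2298]
eef_rot: [1.133, 1.252, -1.125]
wrist_force: [1.0, -0.0, -0.1]
opening: 0.775
```

```bash
python3 - <<'E'
from h import *
st()
im,K,T=cap("wrist"); cv2.imwrite("pics/w11.png",im)
for x in models.trace("wrist","box_red")[:2]: print(x["score"],x["bbox"],rect(x["region"],K,T,.043))
go([.4865,-.333,.17],-27.2)
E
```

```text
t 17.95 p [0.6527 0.0942 0.2298] th 6.12 tilt [-1.      0.0073  0.0011] F [ 1.  -0.  -0.1] op 66.2 q [-0.05  0.28  0.25  1.54  0.    1.41]
0.57 [223.2, 133.1, 54.9, 77.3] ((651.7943725585938, 94.94676971435547), (50.54768753051758, 71.68001556396484), 6.070611476898193)
0.51 [164.5, 298.6, 30.4, 59.0] ((592.4354858398438, -88.47190856933594), (30.89712905883789, 73.4881591796875), 6.888952255249023)
row [0.1095, -0.4188, 0.8146, 0.3702, -0.0002, -0.0008] rows>= 9.2 R=0.590
```

View pics/w11.png

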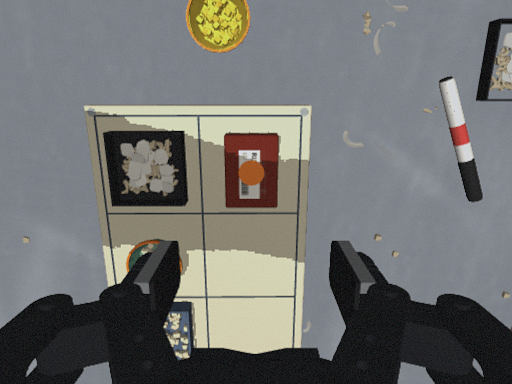

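Call:
apply_moves --motion '[[[0.01,-0.04,0.08,0.05,0,0],[0.02,-0.08,0.16,0.1,0,0],[0.03,-0.12,0.24,0.15,0,0],[0.04,-0.16,0.32,0.2,0,0],[0.05,-0.2,0.4,0.25,0,0],[0.06,-0.25,0.48,0.3,0,0],[0.07,-0.29,0.56,0.35,0,0],[0.08,-0.33,0.64,0.37,0,0],[0.1,-0.37,0.72,0.37,0,0],[0.109,-0.41,0.79,0.37,0,0],[0.109,-0.419,0.815,0.37,0,0],[0.109,-0.419,0.815,0.37,0,0]]]' --gripper 75

```text
t: 19.25
tcp_pos: [0.4852, -0.3342, 0.1687]
eef_rot: [1.552, 0.946, -1.551]
wrist_force: [0.5, -0.8, 0.6]
opening: 0.878
```

```bash
python3 - <<'E'
from h import *
st()
im,K,T=cap("wrist"); cv2.imwrite("pics/w12.png",im)
for x in models.trace("wrist","box_teal")[:2]: print(x["score"],x["bbox"],rect(x["region"],K,T,.031))
E
```

```text
t 19.25 p [ 0.4852 -0.3342  0.1687] th -27.34 tilt [-1.     -0.0011 -0.0015] F [ 0.5 -0.8  0.6] op 74.9 q [-0.83  0.07 -0.08  1.42  0.    1.22]
0.62 [228.5, 144.3, 56.8, 81.7] ((486.1826477050781, -332.5148620605469), (64.11608123779297, 44.75344467163086), 63.0209846496582)
```

View pics/w12.png

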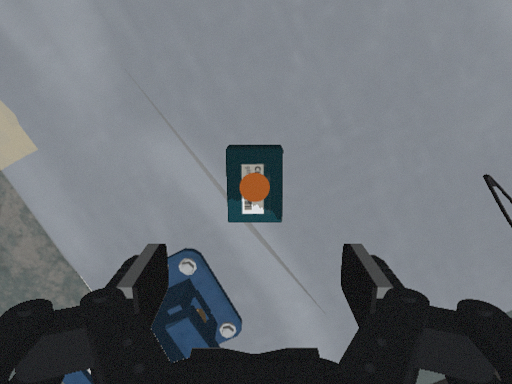

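```bash
python3 - <<'E'
from h import *
go([.4857,-.3334,.036],-27.0)
E
```

```text
row [0.2671, -0.0001, 0.0031, -0.002, -0.001, 0.0001] rows>= 2.7 R=0.589
```

Call:
apply_moves --motion '[[[0.07,0,0.003,-0.002,-0.001,0],[0.14,0,0.003,-0.002,-0.001,0],[0.2,0,0.003,-0.002,-0.001,0],[0.24,0,0.003,-0.002,-0.001,0],[0.26,0,0.003,-0.002,-0.001,0],[0.267,0,0.003,-0.002,-0.001,0],[0.267,0,0.003,-0.002,-0.001,0],[0.267,0,0.003,-0.002,-0.001,0]]]'

```text
t: 20.15
tcp_pos: [0.4866, -0.3338, 0.0375]
eef_rot: [1.547, 0.946, -1.546]
wrist_force: [0.3, -0.9, 0.2]
opening: 0.878
```

Call:
apply_moves --motion '[[[0,0,0,0,0,0],[0,0,0,0,0,0],[0,0,0,0,0,0],[0,0,0,0,0,0],[0,0,0,0,0,0],[0,0,0,0,0,0],[0,0,0,0,0,0]]]' --gripper 30 --newtons 35

```text
t: 20.85
tcp_pos: [0.4871, -0.3344, 0.0387]
eef_rot: [1.547, 0.945, -1.545]
wrist_force: [-0.2, 1.7, 6.8]
opening: 0.521
```

```bash
python3 - <<'E'
from h import *
st(); im,K,T=cap("wrist"); cv2.imwrite("pics/w13.png",im)
E
```

```text
t 20.85 p [ 0.4871 -0.3344  0.0387] th -26.98 tilt [-1.      0.0033  0.0012] F [-0.2  1.7  6.8] op 44.5 q [-0.82  0.15 -0.25  1.18  0.    1.22]
```

View pics/w13.png

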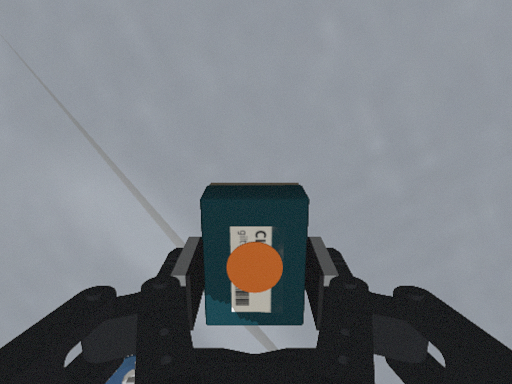

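Call:
apply_moves --motion '[[[-0.02,0,0,0,0,0],[-0.06,0,0,0,0,0],[-0.12,0,0,0,0,0],[-0.17,0,0,0,0,0],[-0.2,0,0,0,0,0],[-0.2,0,0,0,0,0]]]'

```text
t: 21.5
tcp_pos: [0.4878, -0.3352, 0.1414]
eef_rot: [1.547, 0.94, -1.544]
wrist_force: [1.5, -1.8, -1.1]
opening: 0.512
```

```bash
python3 - <<'E'
from h import *
st(); 
c=vision.capture("wrist"); cv2.imwrite("pics/w14.png",cv2.resize(c["color"][150:350,150:360],None,fx=3,fy=3))
K,H=c["intrinsics"],c["hand_eye"]
def tl(uv,x):
    d=H[:3,:3]@np.linalg.inv(K)@np.array([*uv,1.]); o=H[:3,3]; return (o+d*((x-o[0])/d[0])).round(4)
for uv in [(202,198),(308,198),(206,325),(303,325),(254.5,267)]: print(uv,tl(uv,.0077))
go([.672,-.1043,.125],6.1)
E
```

```text
t 21.5 p [ 0.4878 -0.3352  0.1414] th -26.99 tilt [-1.      0.0072  0.0026] F [ 1.5 -1.8 -1.1] op 43.8 q [-0.82  0.08 -0.13  1.36  0.    1.22]
(202, 198) [ 0.0077 -0.021  -0.0298]
(308, 198) [ 0.0077  0.0221 -0.0298]
(206, 325) [ 0.0077 -0.0218  0.0306]
(303, 325) [0.0077 0.0224 0.0306]
(254.5, 267) [0.0077 0.0003 0.0013]
row [0.0285, 0.1202, -0.5781, -0.3676, 0.0019, -0.0027] rows>= 5.9 R=0.680
```

View pics/w14.png

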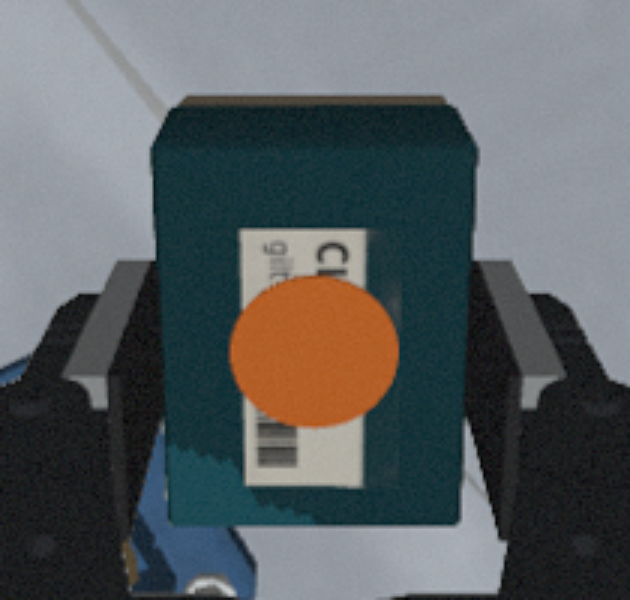

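Call:
apply_moves --motion '[[[0.004,0.015,-0.07,-0.05,0,-0.001],[0.008,0.03,-0.15,-0.1,0.001,-0.002],[0.012,0.05,-0.23,-0.15,0.002,-0.004],[0.016,0.065,-0.31,-0.2,0.002,-0.005],[0.02,0.08,-0.39,-0.25,0.002,-0.005],[0.024,0.1,-0.47,-0.3,0.002,-0.005],[0.028,0.115,-0.54,-0.35,0.002,-0.005],[0.028,0.12,-0.57,-0.368,0.002,-0.005],[0.028,0.12,-0.578,-0.368,0.002,-0.005],[0.028,0.12,-0.578,-0.368,0.002,-0.005]]]'

```text
t: 22.55
tcp_pos: [0.6712, -0.1044, 0.1242]
eef_rot: [1.129, 1.262, -1.134]
wrist_force: [0.7, 0.1, -1.0]
opening: 0.513
```

```bash
python3 - <<'E'
from h import *
st(); go([.672,-.104,.063],6.1)
E
```

```text
t 22.55 p [ 0.6712 -0.1044  0.1242] th 6.07 tilt [-1.     -0.0051 -0.0015] F [ 0.7  0.1 -1. ] op 43.8 q [-0.35  0.37  0.17  1.38 -0.    1.12]
row [0.1223, 0.0023, -0.0004, -0.0003, -0.001, 0.0032] rows>= 1.2 R=0.680
```

Call:
apply_moves --motion '[[[0.03,0.002,0,0,-0.001,0.002],[0.07,0.002,0,0,-0.001,0.003],[0.1,0.002,0,0,-0.001,0.003],[0.122,0.002,0,0,-0.001,0.003],[0.122,0.002,0,0,-0.001,0.003],[0.122,0.002,0,0,-0.001,0.003]]]'

```text
t: 23.15
tcp_pos: [0.6718, -0.1046, 0.0635]
eef_rot: [1.131, 1.257, -1.131]
wrist_force: [0.4, 0.7, -1.2]
opening: 0.515
```

```bash
python3 - <<'E'
from h import *
st(); go([.672,-.104,.0553],6.1)
E
```

```text
t 23.15 p [ 0.6718 -0.1046  0.0635] th 6.04 tilt [-1.e+00 -3.e-04  1.e-04] F [ 0.4  0.7 -1.2] op 44.0 q [-0.35  0.39  0.09  1.27 -0.    1.12]
row [0.0164, 0.0004, -0.0012, -0.0007, 0.0001, 0.0002] rows>= 0.2 R=0.680
```

Call:
apply_moves --motion '[[[0.006,0,-0.001,-0.001,0,0],[0.012,0,-0.001,-0.001,0,0],[0.016,0,-0.001,-0.001,0,0],[0.016,0,-0.001,-0.001,0,0],[0.016,0,-0.001,-0.001,0,0]]]'

```text
t: 23.65
tcp_pos: [0.6718, -0.1041, 0.0555]
eef_rot: [1.13, 1.258, -1.13]
wrist_force: [0.1, -1.1, -0.8]
opening: 0.516
```

Call:
apply_moves --motion '[[[0,0,0,0,0,0],[0,0,0,0,0,0],[0,0,0,0,0,0],[0,0,0,0,0,0],[0,0,0,0,0,0]]]' --gripper 62

```text
t: 24.15
tcp_pos: [0.6718, -0.1041, 0.0556]
eef_rot: [1.13, 1.258, -1.13]
wrist_force: [0.3, -0.0, -0.1]
opening: 0.727
```

Call:
apply_moves --motion '[[[-0.02,0,0,0,0,0],[-0.06,0,0,0,0,0],[-0.14,0,0,0,0,0],[-0.22,0,0,0,0,0],[-0.3,0,0,0,0,0],[-0.34,0,0,0,0,0],[-0.34,0,0,0,0,0]]]'

```text
t: 24.85
tcp_pos: [0.6735, -0.1046, 0.231]
eef_rot: [1.131, 1.251, -1.127]
wrist_force: [0.7, 1.2, -0.5]
opening: 0.724
```

```bash
python3 - <<'E'
from h import *
st()
im,K,T=cap("wrist"); cv2.imwrite("pics/w15.png",im)
for x in models.trace("wrist","box_teal")[:2]: print(x["score"],x["bbox"],rect(x["region"],K,T,.047))
hsv=cv2.cvtColor(im,cv2.COLOR_BGR2HSV)
m=(hsv[...,0]<18)&(hsv[...,1]>150)&(hsv[...,2]>100); m[:130]=0;m[220:]=0;m[:,:220]=0;m[:,290:]=0
print("dot",rect(m,K,T,.047))
go([.4503,.304,.2],6)
E
```

```text
t 24.85 p [ 0.6735 -0.1046  0.231 ] th 6.13 tilt [-1.      0.0062  0.0033] F [ 0.7  1.2 -0.5] op 61.8 q [-0.35  0.35  0.34  1.56 -0.    1.12]
0.76 [227.7, 136.8, 49.7, 70.7] ((672.43310546875, -103.44845581054688), (44.63784408569336, 63.514854431152344), 6.006511688232422)
dot ((672.6035766601562, -105.05377960205078), (23.268489837646484, 22.822961807250977), 6.029800891876221)
row [0.0515, -0.3539, -0.859, 0.0014, 0.0004, -0.0005] rows>= 9.3 R=0.543
```

View pics/w15.png

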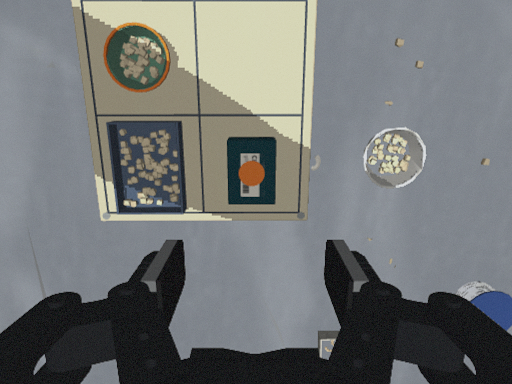

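Call:
apply_moves --motion '[[[0.005,-0.035,-0.08,0,0,0],[0.01,-0.07,-0.17,0,0,0],[0.015,-0.105,-0.26,0,0,0],[0.02,-0.14,-0.35,0,0,0],[0.025,-0.18,-0.44,0,0,0],[0.03,-0.215,-0.53,0,0,0],[0.035,-0.25,-0.62,0,0,0],[0.04,-0.29,-0.71,0,0,0],[0.045,-0.33,-0.8,0,0,0],[0.05,-0.35,-0.84,0,0,0],[0.05,-0.354,-0.859,0,0,0],[0.05,-0.354,-0.859,0,0,0]]]' --gripper 75

```text
t: 26.15
tcp_pos: [0.4494, 0.3045, 0.1996]
eef_rot: [1.128, 1.258, -1.13]
wrist_force: [0.3, 0.0, 0.3]
opening: 0.881
```

```bash
python3 - <<'E'
from h import *
st()
im,K,T=cap("wrist"); cv2.imwrite("pics/w16.png",im)
for x in models.trace("wrist","pot_white")[:2]: print(x["score"],x["bbox"],rect(x["region"],K,T,.038))
hsv=cv2.cvtColor(im,cv2.COLOR_BGR2HSV)
m=((hsv[...,0]<18)&(hsv[...,1]>150)&(hsv[...,2]>100)).astype(np.uint8)
n,l,s,c=cv2.connectedComponentsWithStats(m)
for i in range(1,n):
    if s[i,4]>150: print(s[i],rect(l==i,K,T,.038))
E
```

```text
t 26.15 p [0.4494 0.3045 0.1996] th 6.23 tilt [-1.     -0.001   0.0011] F [0.3 0.  0.3] op 75.2 q [ 0.35 -0.07 -0.17  1.47 -0.    1.82]
0.93 [232.8, 149.2, 47.5, 57.2] ((450.8722229003906, 304.73492431640625), (43.68076705932617, 47.47657775878906), 33.249271392822266)
[243 168  27  26 557] ((451.4136657714844, 303.161376953125), (22.572917938232422, 22.314476013183594), 6.230671405792236)
[381 242  54  49 262] ((604.63525390625, 241.42935180664062), (33.99238967895508, 53.64083480834961), 53.91279602050781)
[417 370  31  14 239] ((656.9239501953125, 114.82695007324219), (12.16964340209961, 33.36067581176758), 83.40573120117188)
```

View pics/w16.png

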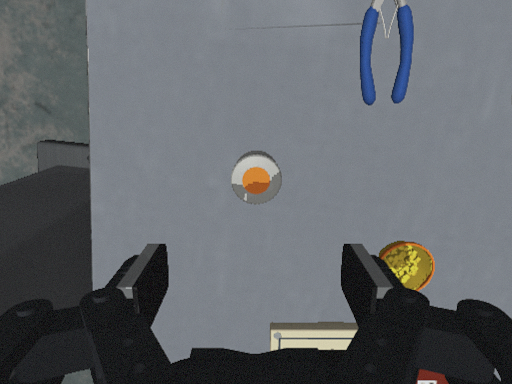

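```bash
python3 - <<'E'
from h import *
go([.4512,.3033,.040],6.1)
E
```

```text
row [0.3203, 0.0014, -0.0004, 0.0, 0.0007, 0.0001] rows>= 3.2 R=0.544
```

Call:
apply_moves --motion '[[[0.08,0.001,0,0,0,0],[0.16,0.001,0,0,0,0],[0.24,0.001,0,0,0,0],[0.29,0.001,0,0,0,0],[0.31,0.001,0,0,0,0],[0.32,0.001,0,0,0,0],[0.32,0.001,0,0,0,0],[0.32,0.001,0,0,0,0]]]'

```text
t: 27.05
tcp_pos: [0.4523, 0.3033, 0.0418]
eef_rot: [1.131, 1.256, -1.129]
wrist_force: [0.0, -0.2, 0.1]
opening: 0.881
```

Call:
apply_moves --motion '[[[0,0,0,0,0,0],[0,0,0,0,0,0],[0,0,0,0,0,0],[0,0,0,0,0,0],[0,0,0,0,0,0],[0,0,0,0,0,0],[0,0,0,0,0,0]]]' --gripper 30 --newtons 35

```text
t: 27.75
tcp_pos: [0.4531, 0.3036, 0.0432]
eef_rot: [1.132, 1.254, -1.128]
wrist_force: [-1.9, -0.3, 7.7]
opening: 0.51
```

```bash
python3 - <<'E'
from h import *
st(); im,K,T=cap("wrist"); cv2.imwrite("pics/w17.png",im)
E
```

```text
t 27.75 p [0.4531 0.3036 0.0432] th 6.09 tilt [-1.0e+00  4.2e-03  3.0e-04] F [-1.9 -0.3  7.7] op 43.6 q [ 0.35  0.01 -0.38  1.18 -0.    1.82]
```

View pics/w17.png

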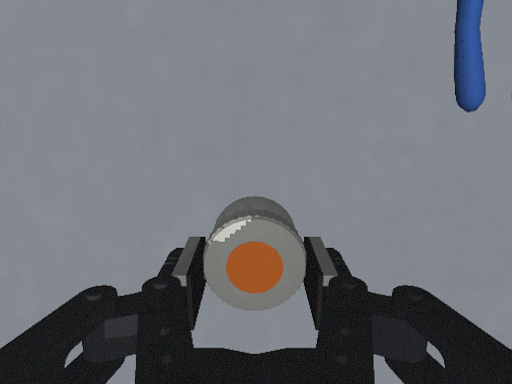

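Call:
apply_moves --motion '[[[-0.02,0,0,0,0,0],[-0.06,0,0,0,0,0],[-0.12,0,0,0,0,0],[-0.18,0,0,0,0,0],[-0.24,0,0,0,0,0],[-0.26,0,0,0,0,0],[-0.26,0,0,0,0,0]]]'

```text
t: 28.5
tcp_pos: [0.4536, 0.304, 0.1753]
eef_rot: [1.135, 1.253, -1.125]
wrist_force: [-0.4, -0.1, -0.5]
opening: 0.507
```

```bash
python3 - <<'E'
from h import *
st(); 
c=vision.capture("wrist"); cv2.imwrite("pics/w18.png",c["color"])
K,H=c["intrinsics"],c["hand_eye"]
def tl(uv,x):
    d=H[:3,:3]@np.linalg.inv(K)@np.array([*uv,1.]); o=H[:3,3]; return (o+d*((x-o[0])/d[0])).round(4)
hsv=cv2.cvtColor(c["color"],cv2.COLOR_BGR2HSV)
m=((hsv[...,0]<18)&(hsv[...,1]>150)&(hsv[...,2]>80)).astype(np.uint8); m[:230]=0;m[310:]=0;m[:,:215]=0;m[:,295:]=0
v,u=np.nonzero(m); print(u.mean(),v.mean(),tl((u.mean(),v.mean()),.0052))
go([.672,-.1043,.16],6.1)
E
```

```text
t 28.5 p [0.4536 0.304  0.1753] th 6.09 tilt [-1.0e+00  7.4e-03 -5.0e-04] F [-0.4 -0.1 -0.5] op 43.3 q [ 0.35 -0.07 -0.22  1.42 -0.    1.82]
254.30884955752214 266.8353982300885 [0.0052 0.0005 0.0001]
row [0.0286, 0.3493, 0.8578, -0.0001, 0.0001, -0.0031] rows>= 9.3 R=0.680
```

View pics/w18.png

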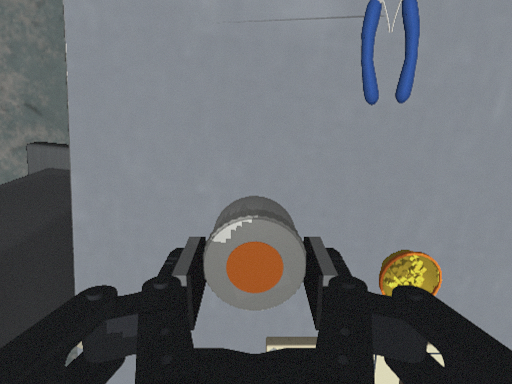

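Call:
apply_moves --motion '[[[0,0.03,0.075,0,0,-0.001],[0.003,0.065,0.16,0,0,-0.002],[0.006,0.1,0.25,0,0,-0.004],[0.009,0.14,0.34,0,0,-0.004],[0.012,0.175,0.43,0,0,-0.004],[0.015,0.21,0.52,0,0,-0.004],[0.018,0.25,0.61,0,0,-0.004],[0.022,0.285,0.7,0,0,-0.004],[0.026,0.32,0.79,0,0,-0.004],[0.028,0.34,0.84,0,0,-0.004],[0.028,0.349,0.858,0,0,-0.004],[0.028,0.349,0.858,0,0,-0.004]]]'

```text
t: 29.75
tcp_pos: [0.6713, -0.105, 0.1582]
eef_rot: [1.13, 1.261, -1.134]
wrist_force: [0.0, 0.7, 0.1]
opening: 0.51
```

```bash
python3 - <<'E'
from h import *
st(); go([.672,-.1043,.098],6.1)
E
```

```text
t 29.75 p [ 0.6713 -0.105   0.1582] th 6.01 tilt [-1.     -0.0039 -0.0012] F [0.  0.7 0.1] op 43.6 q [-0.35  0.36  0.22  1.44 -0.    1.12]
row [0.1203, 0.0019, -0.0012, -0.001, -0.0008, 0.0025] rows>= 1.2 R=0.680
```

Call:
apply_moves --motion '[[[0.03,0.002,-0.001,-0.001,-0.001,0.0015],[0.07,0.002,-0.001,-0.001,-0.001,0.0025],[0.1,0.002,-0.001,-0.001,-0.001,0.0025],[0.12,0.002,-0.001,-0.001,-0.001,0.0025],[0.12,0.002,-0.001,-0.001,-0.001,0.0025],[0.12,0.002,-0.001,-0.001,-0.001,0.0025]]]'

```text
t: 30.35
tcp_pos: [0.6721, -0.104, 0.0986]
eef_rot: [1.13, 1.257, -1.13]
wrist_force: [-0.5, -0.4, -0.3]
opening: 0.508
```

```bash
python3 - <<'E'
from h import *
st(); go([.672,-.1043,.0907],6.1)
E
```

```text
t 30.35 p [ 0.6721 -0.104   0.0986] th 6.12 tilt [-1.e+00  3.e-04  5.e-04] F [-0.5 -0.4 -0.3] op 43.4 q [-0.35  0.37  0.13  1.33 -0.    1.12]
row [0.0159, -0.0002, 0.0005, 0.0002, 0.0003, -0.0002] rows>= 0.2 R=0.680
```

Call:
apply_moves --motion '[[[0.006,0,0,0,0,0],[0.012,0,0,0,0,0],[0.016,0,0,0,0,0],[0.016,0,0,0,0,0],[0.016,0,0,0,0,0]]]'

```text
t: 30.85
tcp_pos: [0.672, -0.104, 0.0906]
eef_rot: [1.13, 1.257, -1.13]
wrist_force: [-0.6, 0.5, 0.1]
opening: 0.508
```

Call:
apply_moves --motion '[[[0,0,0,0,0,0],[0,0,0,0,0,0],[0,0,0,0,0,0],[0,0,0,0,0,0],[0,0,0,0,0,0]]]' --gripper 62

```text
t: 31.35
tcp_pos: [0.6721, -0.1041, 0.0906]
eef_rot: [1.13, 1.257, -1.13]
wrist_force: [-0.4, 1.0, -0.9]
opening: 0.726
```

Call:
apply_moves --motion '[[[-0.02,0,0,0,0,0],[-0.06,0,0,0,0,0],[-0.14,0,0,0,0,0],[-0.22,0,0,0,0,0],[-0.3,0,0,0,0,0],[-0.34,0,0,0,0,0],[-0.34,0,0,0,0,0]]]'

```text
t: 32.05
tcp_pos: [0.6734, -0.1045, 0.266]
eef_rot: [1.131, 1.251, -1.127]
wrist_force: [0.3, -0.1, 0.5]
opening: 0.727
```

```bash
python3 - <<'E'
from h import *
st()
im,K,T=cap("wrist"); cv2.imwrite("pics/w19.png",im)
hsv=cv2.cvtColor(im,cv2.COLOR_BGR2HSV)
m=((hsv[...,0]<18)&(hsv[...,1]>150)&(hsv[...,2]>80)).astype(np.uint8)
n,l,s,c=cv2.connectedComponentsWithStats(m)
for i in range(1,n):
    if s[i,4]>150: print(s[i],rect(l==i,K,T,.085))
for x in models.trace("wrist","box_teal")[:1]: print(x["score"],x["bbox"],rect(x["region"],K,T,.047))
go([.45,-.25,.30],6)
E
```

```text
t 32.05 p [ 0.6734 -0.1045  0.266 ] th 6.12 tilt [-1.      0.0066  0.0035] F [ 0.3 -0.1  0.5] op 62.1 q [-0.35  0.36  0.42  1.62 -0.    1.12]
[119  30  59  62 406] ((576.268798828125, -17.918167114257812), (48.29686737060547, 48.499412536621094), 89.85089874267578)
[239 160  26  25 500] ((672.269287109375, -103.64801788330078), (22.401142120361328, 23.03520965576172), 50.74635696411133)
0.71 [231.0, 129.7, 44.2, 67.8] ((670.3870239257812, -83.64854431152344), (45.45332717895508, 25.24685287475586), 6.043932914733887)
row [-0.078, -0.473, 0.2429, 0.0013, 0.0005, -0.0007] rows>= 5.4 R=0.515
```

View pics/w19.png

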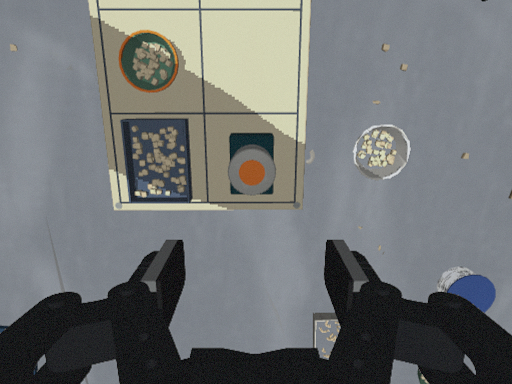

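```bash
python3 - <<'E'
from h import *
go([.55,.0,.34],6)
E
```

```text
row [-0.1581, -0.2207, -0.2329, 0.0013, 0.0005, -0.0007] rows>= 3.6 R=0.550
```

Call:
apply_moves --motion '[[[-0.05,-0.06,-0.06,0,0,0],[-0.1,-0.12,-0.12,0,0,0],[-0.15,-0.17,-0.18,0,0,0],[-0.158,-0.22,-0.233,0,0,0],[-0.158,-0.22,-0.233,0,0,0],[-0.158,-0.22,-0.233,0,0,0],[-0.158,-0.22,-0.233,0,0,0]]]'

```text
t: 32.85
tcp_pos: [0.5505, -0.0003, 0.3385]
eef_rot: [1.13, 1.258, -1.131]
wrist_force: [0.3, 0.1, 0.6]
opening: 0.725
```

```bash
python3 - <<'E'
from h import *
st()
im,K,T=cap("wrist"); cv2.imwrite("pics/w20.png",im)
for t,z in [("cup_green",.037),("box_red",.043),("box_teal",.047),("tray_black",.035),("tray_blue",.036),("board",.016)]:
    x=models.trace("wrist",t)
    for y in x[:2]: print(t,round(y["score"],2),[round(v) for v in y["bbox"]],rect(y["region"],K,T,z))
im,_,_=cap("side"); cv2.imwrite("pics/side1.png",cv2.resize(im[90:290,150:350],None,fx=3,fy=3))
go([.45,-.25,.30],6)
E
```

```text
t 32.85 p [ 5.505e-01 -3.000e-04  3.385e-01] th 6.10 tilt [-1.e+00 -7.e-04  4.e-04] F [0.3 0.1 0.6] op 61.9 q [-0.24 -0.01  0.15  1.72 -0.    1.23]
cup_green 0.7 [240, 143, 46, 46] ((562.49951171875, -16.029178619384766), (56.21147537231445, 55.733646392822266), 6.096966743469238)
box_red 0.64 [322, 53, 48, 62] ((649.9417724609375, 93.47724914550781), (53.85456085205078, 69.55085754394531), 6.042922019958496)
box_teal 0.65 [318, 212, 37, 53] ((669.0260009765625, -99.48515319824219), (48.01732635498047, 68.55520629882812), 6.097632884979248)
tray_black 0.89 [233, 54, 63, 61] ((551.0717163085938, 83.7105712890625), (71.66148376464844, 71.9478530883789), 6.095251083374023)
tray_blue 0.77 [238, 199, 50, 70] ((572.658935546875, -112.93392944335938), (66.25005340576172, 98.45353698730469), 5.29848051071167)
board 0.72 [212, 35, 183, 234] ((611.4552001953125, -10.429763793945312), (219.7939910888672, 319.0019226074219), 6.104518890380859)
board 0.31 [240, 199, 49, 64] ((573.378173828125, -120.77891540527344), (69.20301818847656, 97.90882873535156), 6.097368240356445)
row [0.0796, -0.253, 0.4754, 0.0011, 0.0005, -0.0005] rows>= 5.4 R=0.515
```

View pics/w20.png

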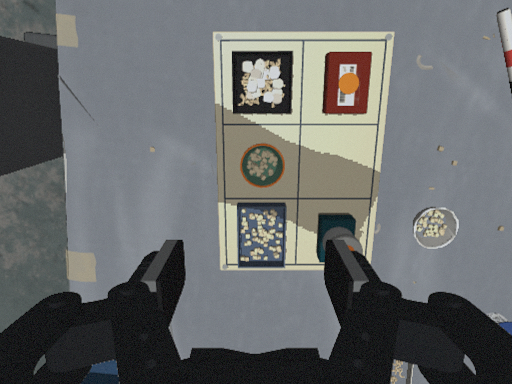

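View pics/side1.png

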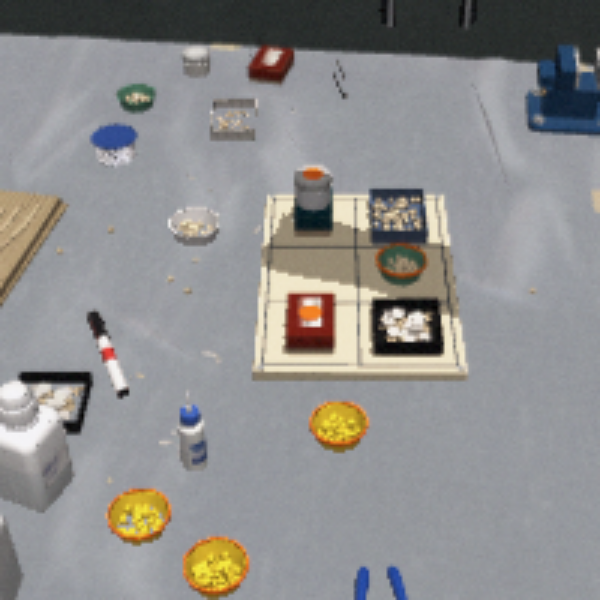

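```bash
python3 -c "
from workcell import env
print(env.finish_job())"
```

```text
the job is handed in; nothing more can be done
None
```

The stringing station is set out as asked and handed in, after about 33 s of the 109 s allowed. I placed the green cup, then the red box, then the teal box, and last the white pot on the teal box's lid.

**Placing:** in the last wrist and side pictures, each item stands within about 1.5 mm of its target.

| Item | Found at (x, y in m) | Target (x, y in m) | Angle (board 6.1°) |
|---|---|---|---|
| Green cup, between the trays | 0.5625, -0.016 | 0.562, -0.0155 | round |
| Red box, behind the black tray (just after placing) | 0.6518, 0.0949 | 0.6508, 0.0945 | 6.1° |
| Teal box, behind the blue tray (just after placing) | 0.6724, -0.1034 | 0.672, -0.1043 | 6.0° |
| White pot, by its orange dot | 0.6723, -0.1036 | 0.672, -0.1043 | round |

The pot looks upright in the side picture. The trays measure within about 1 mm of where they started. I didn't measure the white cup, glue bottle or pliers again, but the arm never touched them.

**Checks that disagreed:**
- **Boxes:** the last overview put the teal box at (0.669, -0.099). The pot and a finger partly hid it there, so I trust the unobstructed view taken right after placing. The same overview put the red box about 2 mm from that earlier reading.
- **Blue tray:** its angle read 5.3° in the overview, again with a finger partly in the way. It read 5.9° at the start.
- **Grip:** closing the fingers pressed down with 7 to 9 N at each pick, far below the limits. The tool tilted up to about 0.5° while carrying the cup, but was level when it set the cup down.

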